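# Turn the leaf of the bedtime board book

## Robot

A 7-joint arm with a two-finger parallel gripper is mounted at the origin on the work surface. World frame = base frame: x ahead of the robot, y to its left, z up, the work surface at z = 0. Lengths are in m, angles in degrees, forces in N, time in s.
With the tool pointing down it reaches from about 0.425 to 0.875 m from the base axis. Payload 4.7 kg.
Tool frame: the origin (TCP) lies midway between the tips of the shut fingers; the grasp point (between the pads) lies 19 mm behind it; y points along the fingers, x is the direction in which the jaws open and shut, and the axes are right-handed (so a half turn about y gives the same grasp; the last joint's range is limited). The gripper opens to 87 mm and grips with 3 to 60 N. Pads are 19 mm wide; open, the fingers measure 117 mm over their backs; the gripper's body (75 mm by 190 mm) begins 51 mm behind the grasp point.
Start: joints at [65.266, 18.392, -4.016, 83.108, 1.295, 78.541, -3.26], TCP at [0.28, -0.587, 0.183] pointing down, gripper open.
Joint ranges: [-163.93, 163.93], [-17.29, 119.83], [-79.2, 71.16], [3.27, 140.29], [-89.18, 269.18], [5.43, 117.66], [-154.24, 154.24]. Speed limits (degrees/s): [147.25, 147.25, 180, 180, 180, 180, 180].

## Interface

Orientations are given as [roll, pitch, yaw] about the fixed x, y, z axes, in that order (R = Rz(yaw) Ry(pitch) Rx(roll)).
In Python, from cell import env gives the robot as it stands.
- The arm moves only by the tool carry_out, never from a script. Its argument "targets" is a list of rows, each a list of 2 entries, a list of its own where there are three numbers: the shift along the tool's x, y, z in mm, then the turn, a rotation vector about the tool's x, y, z in degrees. A call has 1 to 12 rows; each row shifts and turns the commanded pose from where the row before left it, along the tool's axes as they then stand; what a row does not reach is not made up. A row lasts 1/10 s, in which the tool goes at most 50 mm and 8.59 degrees, less where a joint would pass 70% of its speed; a pose out of reach is approached as far as the arm can. A call with a gripper value outside its range is refused whole. "jaw" is the opening, from 0 (shut) to 1 (fully open), set as the call begins (left out, the last holds). The fingers move at their own pace and stop on an object; "squeeze" is the grip in N (left out, the last holds). Time passes only in rows, so rows that do not move let the fingers close. It gives the time, the measured TCP pose, the force and the opening at its end, in the units of the state.
- env.get_obs(): the state, without advancing time (a new reading comes with each control period).
- env.read_camera(name): name is "side" or "top"; returns the picture (400x640x3 uint8, red, green, blue); there is no depth.
- env.get_calibration(name): a dict with "fx", "fy", "cx", "cy" (pixels), "R" (3x3) and "t" (3): a world point X has camera coordinates R X + t. Camera axes: x right, y down, z forward; pixel columns grow to the right and rows downward; lengths in m; the calibration is good to about 2 mm. A picture is of the moment at which its call begins. get_calibration takes no time and is no camera call.
- env.sign_off(): hands the job in, once; it reports no verdict.
Trained networks look in the newest picture that a camera, given by its name, has taken for a name from the list of things; names that differ only in an ending like _2 or _b are one class to them, and where a whole thing is asked for, a point or a joint stands for the part that bears it (a point fixed in the world has none). Each returns a list of dicts, best first, with "p" (0 to 1); they miss things now and then, are a little off and sometimes report something else, mostly with a low value. They report only what shows in the picture. A call takes as long as a camera call.
- env.outline_of(camera, label): "mask" (400x640 bool, what is visible of it) and "xy" ([column, row] in pixels, amid what is visible of it).
The state is a dict: "time_s": time; "qpos": joint angles; "joint_velocities": joint speeds; "effort": joint torques, N m; "tool_pos": TCP position; "tool_rot": TCP orientation; "force": force on the tool from outside, world axes, zero at the start; "wrist_torque": the same for the moment, N m; "grip_width": finger opening in m.
Only numpy, scipy, OpenCV 4.12 (cv2) and the standard library are available. Lean on these libraries where they do the work, as an engineer would, in place of code of your own. Each camera call takes 0.05 s, during which the arm holds its last target.

## Task

The bedtime board book lies open with one stiff leaf standing partly up from its right-hand pages. Turn that leaf over the spine with a fingertip, pushing it without ever pinching it between the fingers, and press it down flat on the left-hand pages so that the next pictures can be seen. Leave the book lying where it is, and do not disturb the mug, clock or glass plate.

Things in the scene. Friction and masses are not known exactly. Their poses are not given: they have to be found in the camera images.
- book: open board book with thick card leaves lying on the table, loose, about 0.35 kg; 138 mm along its spine, 258 mm across both open sides, 12 mm thick on both sides. Origin: centre of its underside, under the spine. Its x axis runs along the spine away from the reader (robot), +y is towards the left-hand pages, -y towards the right-hand pages (where the leaf starts), z up
- gutter (a point): middle of the hinge line of the leaf, on the spine, 13.6 mm above the table; axes as the book's
- leaf (a joint): angle of the stiff leaf about the spine (rad): 0 = flat on the right-hand pages, pi/2 = upright, pi = flat on the left-hand pages (stop). It starts between 0.4 and 1.2. Its crease is stiff enough to hold it at any angle where it is left; at most about 1 N at the free edge turns it
- leaf_edge (a point): middle of the leaf's free edge, half-way through its thickness, 125 mm from the hinge line; the leaf is 132 mm long along the spine, 3.2 mm thick, corners rounded 10 mm, about 37 g. Axes turn with the leaf: x along the spine, y from the free edge towards the hinge, z out of the face that is uppermost at the start
- leaf_front: the laminated half (1.6 mm) of the leaf whose face is uppermost at the start; origin on the hinge line, axes as leaf_edge
- leaf_back: the other laminated half (1.6 mm) of the leaf, whose face looks down at the start and up once it is turned; origin on the hinge line, axes as leaf_edge
- mug: white china mug, 78 mm wide, 92 mm tall, handle at its +y; origin at the centre of its underside; bystander
- clock: small grey alarm clock, 42 x 82 x 87 mm tall; origin at the centre of its underside; bystander
- plate: clear glass turntable plate with two bread sticks on it, 240 mm wide, 18 mm tall; origin at the centre of its underside; bystander

How it is judged (in metres and radians):
On the way:
1. the leaf is pushed up past upright by the fingers (value of joint leaf above 1.6 rad and contact force between the fingers and leaf_back above 0.05 N), for 0.05 s.
At the end, for the whole second after the job is handed in: The leaf lies flat on the left-hand pages (within 0.05 rad, its free edge within about 7 mm of the page) and still; the book lies flat within 20 mm of where it was (value of joint leaf above 3.09 rad and velocity of joint leaf below 0.05 rad/s and distance of book from where it was at the start of the episode below 0.02 m and angle between book's own z axis and vertical below 0.03 rad and linear speed of book below 0.01 m/s); the robot touches nothing.
It fails at once if the leaf is pinched (fingers press on both of its faces at once, each with more than 6 N) (contact force between the fingers and leaf_front above 6 N and contact force between the fingers and leaf_back above 6 N).
It fails at once if the book is shoved by more than 30 mm, lifted or tipped (distance of book from where it was at the start of the episode above 0.03 m or height (world z) of book above 0.012 m or angle between book's own z axis and vertical above 0.15 rad).
It fails at once if the mug, clock or plate is disturbed (moved by more than 20 mm or tipped) (distance of any of mug, clock, plate from where it was at the start of the episode above 0.02 m or angle between any of mug, clock's own z axis and vertical above 0.2 rad).
It also fails if it takes over 35 s, if anything falls off the work surface, if the arm or the gripper's body presses on something with over 40 N, if the wrist force passes 120 N, or if a joint passes its speed limit or range.

## Working session

There is one attempt and no reset: what is moved stays moved. The work goes in short steps, Python scripts to look and compute and a tool call to move; the robot and the scene stay as the last step left them, time stands still between calls to the robot, and variables do not carry over. Pictures are saved under pics/ and viewed, and the job is handed in when it is done.

Besides the shell and the picture viewer there is one more tool, called after "Emit:" as a command line: name --argument value ..., lists and objects as JSON in quotes. carry_out: Moves the arm, as the interface text tells. Its arguments: {"type":"object","properties":{"targets":{"type":"array","items":{"type":"array"}},"jaw":{"type":"number"},"squeeze":{"type":"number"}},"required":["targets"]}

```bash
mkdir -p pics; ls
python3 - <<'E'
from cell import env
import cv2
o=env.get_obs(); print(o)
for n in("side","top"):
    im=env.read_camera(n); cv2.imwrite(f"pics/{n}0.png",im[:,:,::-1]); print(n,env.get_calibration(n))
E
```

```text
pics
{'time_s': 0.0, 'qpos': array([65.26472403, 18.43879893, -4.01559653, 83.17458408,  1.29586845,
       78.54071917, -3.26041714]), 'joint_velocities': array([ 0.02873271, -0.00472434,  0.02956185,  0.05569238, -0.05474619,
       -0.09220882,  0.08735052]), 'effort': array([-4.82697978e-04, -4.91293001e+01, -4.04104041e-01, -3.12528241e+01,
       -6.39620307e-02,  4.38182498e-02,  1.82940507e-04]), 'tool_pos': array([ 0.2799494 , -0.58593046,  0.18186734]), 'tool_rot': array([-90.00657613,   0.10881053, -64.45516977]), 'force': array([ 0.35128382,  0.92752906, -0.13442021]), 'wrist_torque': array([ 0.00582814, -0.03167471, -0.00883879]), 'grip_width': 0.08700298658331529}
side {'fx': 371.9210221801597, 'fy': 371.9210221801597, 'cx': 319.4174210802011, 'cy': 199.68655224696295, 'R': array([[-0.76061664, -0.64897347,  0.01719782],
       [-0.45305584,  0.51164919, -0.73003802],
       [ 0.46497606, -0.56307064, -0.68319011]]), 't': array([0.33008455, 0.23589286, 0.88855272])}
top {'fx': 374.488423932289, 'fy': 374.488423932289, 'cx': 322.0944186944464, 'cy': 195.10942252755635, 'R': array([[-0.02767455, -0.9993263 , -0.02410538],
       [-0.99272931,  0.03030183, -0.11649168],
       [ 0.11714363,  0.02070627, -0.9928991 ]]), 't': array([0.02654641, 0.4604018 , 1.12052671])}
```

View pics/side0.png

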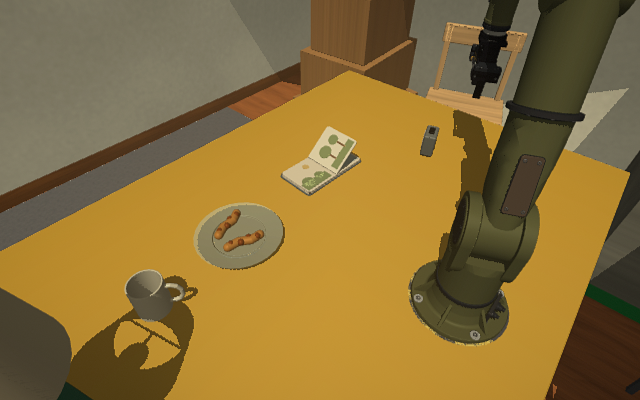

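View pics/top0.png

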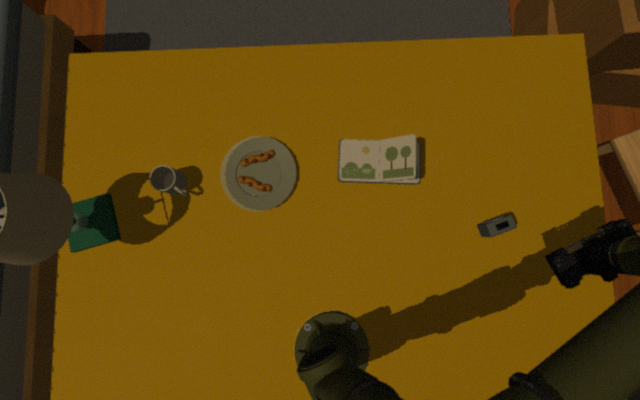

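The book sits at about (380,160) in the top view, with its leaf standing to the right. The clock is at (497,225), the plate at (260,173) and the mug at (163,178).

Run:
```python
from cell import env
import cv2,numpy as np
a=cv2.imread("pics/top0.png")[120:200,325:435]; cv2.imwrite("pics/topc.png",cv2.resize(a,None,fx=7,fy=7,interpolation=cv2.INTER_CUBIC))
a=cv2.imread("pics/side0.png")[115:200,270:370]; cv2.imwrite("pics/sidec.png",cv2.resize(a,None,fx=7,fy=7,interpolation=cv2.INTER_CUBIC))
for n in("top","side"):
  for l in("book","leaf"):
    for d in env.outline_of(n,l)[:2]:
        m=d["mask"]; c,_=cv2.findContours(m.astype(np.uint8),0,2); c=max(c,key=cv2.contourArea)
        print(n,l,round(d["p"],2),d["xy"],m.sum(),cv2.approxPolyDP(c,2,True)[:,0].tolist())
```

```text
top book 0.84 [382.6, 160.4] 3671 [[420, 143], [414, 135], [380, 141], [342, 140], [338, 180], [417, 184], [420, 181]]
top leaf 0.56 [399.7, 159.9] 1613 [[414, 135], [380, 140], [380, 181], [415, 178], [417, 148]]
side book 0.72 [321.7, 161.2] 2729 [[329, 126], [308, 157], [281, 174], [287, 182], [308, 195], [360, 160], [351, 153], [355, 141]]
side leaf 0.75 [332.8, 148.7] 1318 [[326, 127], [309, 157], [337, 172], [353, 150], [356, 141], [331, 127]]
```

```bash
sleep 1; ls pics
```

```text
side0.png
sidec.png
top0.png
topc.png
```

View pics/topc.png

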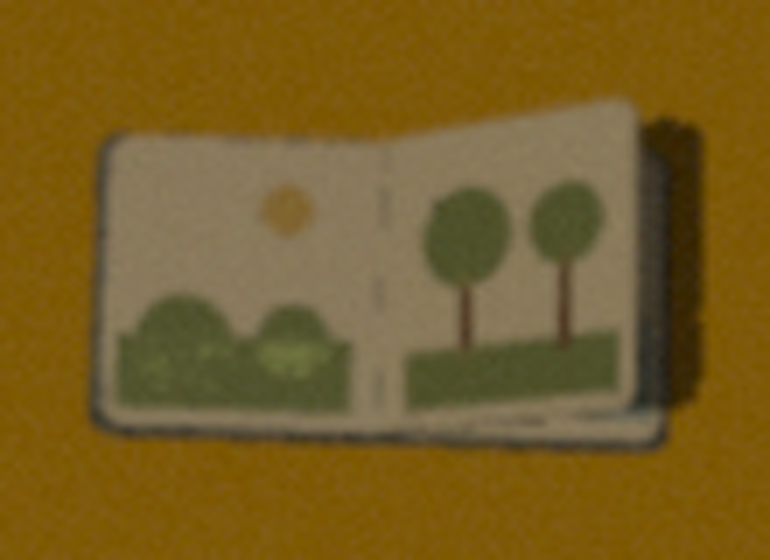

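View pics/sidec.png

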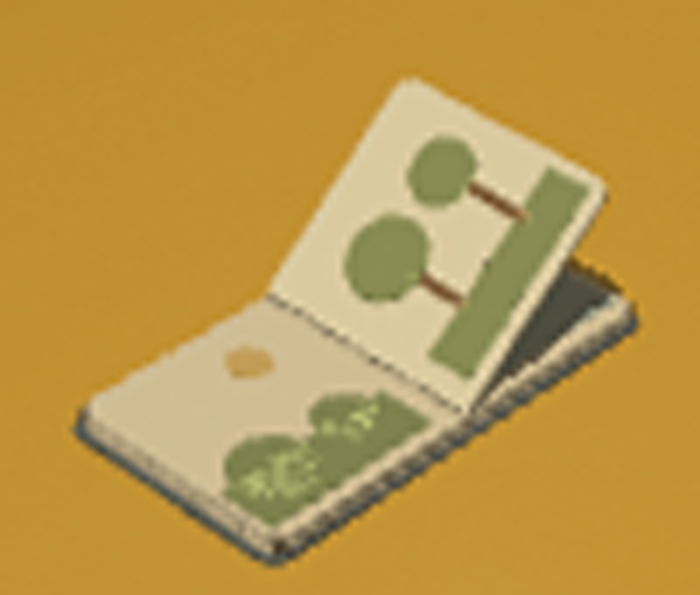

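```bash
cat > fit.py <<'E'
from cell import env
import numpy as np
from scipy.optimize import least_squares
C={n:env.get_calibration(n) for n in("side","top")}
def proj(n,X):
    c=C[n];p=c["R"]@X+c["t"];return np.array([c["fx"]*p[0]/p[2]+c["cx"],c["fy"]*p[1]/p[2]+c["cy"]])
def W(p,b):
    c,s=np.cos(p[2]),np.sin(p[2]);return np.array([p[0]+c*b[0]-s*b[1],p[1]+s*b[0]+c*b[1],b[2]])
def leaf(p,x,r,h=0.0):
    t=p[3];return W(p,[x,-r*np.cos(t)-h*np.sin(t)*-1,.0136+r*np.sin(t)+h*np.cos(t)])
E
cat > f1.py <<'E'
from fit import *
off={"top":(325,120),"side":(270,115)}
# (cam, crop px, fn)
O=[("top",(95,435),lambda p:W(p,[-.069,.129,.006])),("top",(665,450),lambda p:W(p,[-.069,-.129,.006])),
("top",(640,95),lambda p:leaf(p,.066,.125)),("top",(635,413),lambda p:leaf(p,-.066,.125)),
("top",(385,140),lambda p:leaf(p,.066,0)),("top",(385,415),lambda p:leaf(p,-.066,0)),
("top",(100,132),lambda p:W(p,[.069,.129,.012])),
("side",(268,293),lambda p:leaf(p,.066,0)),("side",(468,412),lambda p:leaf(p,-.066,0)),
("side",(405,70),lambda p:leaf(p,.066,.125)),("side",(610,183),lambda p:leaf(p,-.066,.125)),
("side",(275,567),lambda p:W(p,[-.069,.129,0])),("side",(73,428),lambda p:W(p,[.069,.129,0.003])),
("side",(640,325),lambda p:W(p,[-.069,-.129,0]))]
def res(p):
    r=[]
    for n,c,f in O:
        u=(np.array(c)+.5)/7-.5+off[n]; r+=list(proj(n,f(p))-u)
    return np.array(r)
s=least_squares(res,[.65,-.1,0,.7],loss="soft_l1")
print(s.x,np.degrees(s.x[2:]));print(res(s.x).reshape(-1,2).round(1))
for x in(-.066,0,.066):print(leaf(s.x,x,.125).round(4),leaf(s.x,x,0).round(4))
for n,l in(("top","clock"),("side","clock"),("top","plate")):
    print(n,l,env.outline_of(n,l)[0]["xy"])
E
python3 f1.py
```

```text
[ 0.5666664  -0.16823489 -0.05958078  0.71890458] [-3.41372735 41.19019819]
[[-0.8 -0.4]
 [ 0.7 -0.2]
 [-0.5 -0.1]
 [ 0.1 -0.9]
 [ 0.   0.1]
 [-0.6  2.3]
 [-0.3 -0.6]
 [ 0.1 -0.3]
 [ 0.3  0. ]
 [ 0.1  0.3]
 [ 0.8 -0.2]
 [ 0.3  0.5]
 [-0.8 -0.6]
 [ 1.2 -0.8]]
[ 0.4952 -0.2582  0.0959] [ 0.5008 -0.1643  0.0136]
[ 0.5611 -0.2621  0.0959] [ 0.5667 -0.1682  0.0136]
[ 0.6269 -0.2661  0.0959] [ 0.6325 -0.1722  0.0136]
top clock [498.4, 228.4]
side clock [429.2, 140.4]
top plate [258.7, 178.6]
```

Run:
```python
from fit import *
for n,u,z in(("top",(498.4,228.4),.045),("side",(429.2,140.4),.045),("top",(258.7,175),.01)):
    c=C[n];d=c["R"].T@np.array([(u[0]-c["cx"])/c["fx"],(u[1]-c["cy"])/c["fy"],1]);o=-c["R"].T@c["t"];print(o+d*(z-o[2])/d[2])
```

```text
[ 0.34406822 -0.50495159  0.045     ]
[ 0.35033336 -0.49071186  0.045     ]
[0.53272727 0.21101336 0.01      ]
```

Emit:
carry_out --targets '[[[0,0,0],[0,-7.6,0]],[[0,0,0],[0,-7.6,0]],[[0,0,0],[0,-7.6,0]],[[0,0,0],[0,-7.6,0]],[[0,0,0],[0,-7.6,0]],[[0,0,0],[0,-7.6,0]],[[0,0,0],[0,-7.6,0]],[[0,0,0],[0,-7.8,0]],[[0,0,0],[0,0,0]]]' --jaw 0 --squeeze 5

```text
time_s: 1.35
tool_pos: [0.2802, -0.5866, 0.183]
tool_rot: [-90.0, -0.0, -3.4]
force: [0.3, -0.4, -0.4]
grip_width: 0.0231
```

Emit:
carry_out --targets '[[[29,0,33.3],[0,0,0]],[[29,0,33.3],[0,0,0]],[[29,0,33.3],[0,0,0]],[[29,0,33.3],[0,0,0]],[[29,0,33.3],[0,0,0]],[[29,0,33.3],[0,0,0]],[[29,0,33.3],[0,0,0]],[[29,0,33.3],[0,0,0]],[[29,0,33.3],[0,0,0]],[[0,0,0],[0,0,0]],[[0,0,0],[0,0,0]]]'

```text
time_s: 2.45
tool_pos: [0.5597, -0.3017, 0.1829]
tool_rot: [-90.0, 0.0, -3.4]
force: [0.5, -1.3, -0.1]
grip_width: 0.0006
```

Now I descend 105 mm to z of about 0.078 and look.

Emit:
carry_out --targets '[[[0,25,0],[0,0,0]],[[0,30,0],[0,0,0]],[[0,30,0],[0,0,0]],[[0,20,0],[0,0,0]],[[0,0,0],[0,0,0]],[[0,0,0],[0,0,0]]]'

```text
time_s: 3.05
tool_pos: [0.558, -0.3047, 0.0783]
tool_rot: [-90.0, 0.0, -3.6]
force: [0.4, -0.5, -0.3]
grip_width: 0.0005
```

```bash
cat > look.py <<'E'
import sys,cv2,numpy as np
from cell import env
k=sys.argv[1]
s=env.read_camera("side")[80:220,230:410,::-1]; t=env.read_camera("top")[90:230,290:470,::-1]
cv2.imwrite(f"pics/l{k}.png",np.hstack([cv2.resize(a,(400,311),interpolation=cv2.INTER_CUBIC) for a in(s,t)]))
o=env.get_obs();print(o["time_s"],o["tool_pos"],o["force"])
E
python3 look.py 1
```

```text
3.15 [ 0.55951094 -0.30450967  0.07982854] [0.38434734 0.71027552 0.68245359]
```

View pics/l1.png

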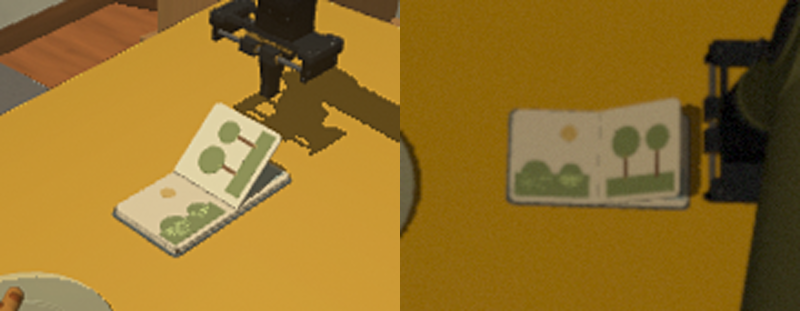

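Emit:
carry_out --targets '[[[0,0,11],[0,0,0]],[[0,0,11],[0,0,0]],[[0,0,10],[0,0,0]],[[0,-6,7.3],[0,0,0]],[[0,-6,7.3],[0,0,0]],[[0,-6,7.3],[0,0,0]],[[0,-3,7.2],[0,0,0]],[[0,-3,7.2],[0,0,0]],[[0,-3,7.2],[0,0,0]],[[0,-3,7.2],[0,0,0]],[[0,0,0],[0,0,0]]]'

```text
time_s: 4.25
tool_pos: [0.5644, -0.219, 0.1085]
tool_rot: [-90.0, -0.0, -3.4]
force: [-0.3, 0.1, 0.1]
grip_width: 0.0006
```

```bash
python3 look.py 2
```

```text
4.35 [ 0.56384191 -0.22053987  0.10795703] [-0.08097881  0.17392364 -0.41478117]
```

View pics/l2.png

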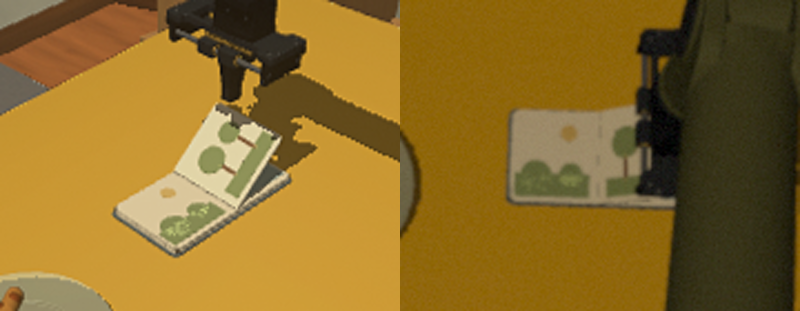

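The finger rose too early and passed over the edge, so the leaf hasn't moved. I'm backing off over the top and re-entering lower.

Emit:
carry_out --targets '[[[0,-20,0],[0,0,0]],[[0,0,-28],[0,0,0]],[[0,0,-28],[0,0,0]],[[0,0,-28],[0,0,0]],[[0,20,0],[0,0,0]],[[0,22,0],[0,0,0]],[[0,20,0],[0,0,0]],[[0,0,0],[0,0,0]],[[0,0,0],[0,0,0]]]'

```text
time_s: 5.25
tool_pos: [0.5585, -0.3048, 0.0659]
tool_rot: [-90.0, 0.0, -3.5]
force: [0.3, -0.2, 0.7]
grip_width: 0.0005
```

Emit:
carry_out --targets '[[[0,0,10],[0,0,0]],[[0,0,10],[0,0,0]],[[0,0,10],[0,0,0]],[[0,0,6],[0,0,0]],[[0,0,6],[0,0,0]],[[0,0,6],[0,0,0]],[[0,0,6],[0,0,0]],[[0,0,0],[0,0,0]]]'

```text
time_s: 6.05
tool_pos: [0.5623, -0.2492, 0.066]
tool_rot: [-90.0, -0.0, -3.4]
force: [-0.5, -0.5, 0.4]
grip_width: 0.0007
```

```bash
python3 look.py 3
```

```text
6.15 [ 0.56198211 -0.25063945  0.06594131] [ 0.67358368 -0.60249511 -1.4202892 ]
```

View pics/l3.png

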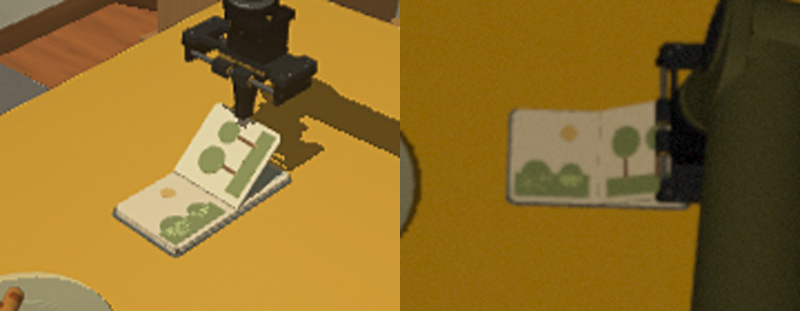

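Emit:
carry_out --targets '[[[0,-2,6],[0,0,0]],[[0,-2,6],[0,0,0]],[[0,-2,6],[0,0,0]],[[0,-2,6],[0,0,0]],[[0,-2,6],[0,0,0]],[[0,0,0],[0,0,0]]]'

```text
time_s: 6.75
tool_pos: [0.5644, -0.2191, 0.0765]
tool_rot: [-90.0, -0.0, -3.4]
force: [-0.0, 0.3, 1.0]
grip_width: 0.0002
```

```bash
python3 look.py 4
```

```text
6.85 [ 0.56389676 -0.22049521  0.07606851] [-0.19249237  0.20204072 -0.55329939]
```

View pics/l4.png

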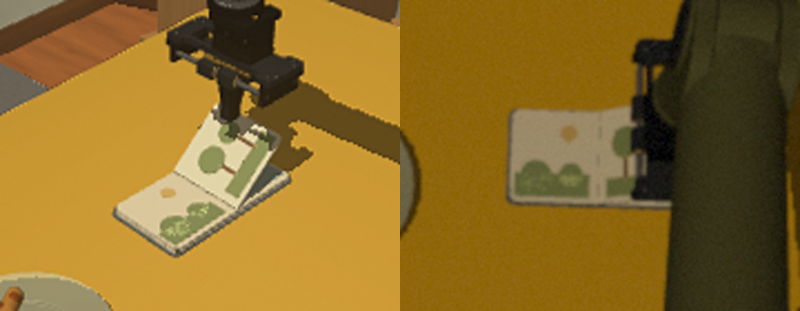

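Run:
```python
from fit import *
import cv2
P=[.5667,-.1682,-.0596,.719]
im=env.read_camera("side")[:,:,::-1].copy();t=env.read_camera("top")[:,:,::-1]
s=8
a=cv2.resize(im[90:190,280:375],None,fx=s,fy=s,interpolation=cv2.INTER_CUBIC)[:600]
q=lambda X:tuple(int(v) for v in((proj("side",X)-[280,90]+.5)*s))
tp=env.get_obs()["tool_pos"];cv2.circle(a,q(tp),4,(0,0,255),-1)
print(tp,proj("side",tp))
for th in np.radians([41.2,55,70]):
    p=P[:3]+[th]
    cv2.polylines(a,[np.array([q(leaf(p,.066,0)),q(leaf(p,.066,.125)),q(leaf(p,-.066,.125)),q(leaf(p,-.066,0))])],False,(255,0,0),1)
cv2.imwrite("pics/z4.png",a)
```

```text
[ 0.56366357 -0.22097247  0.07587643] [333.42277571 142.54626258]
```

View pics/z4.png

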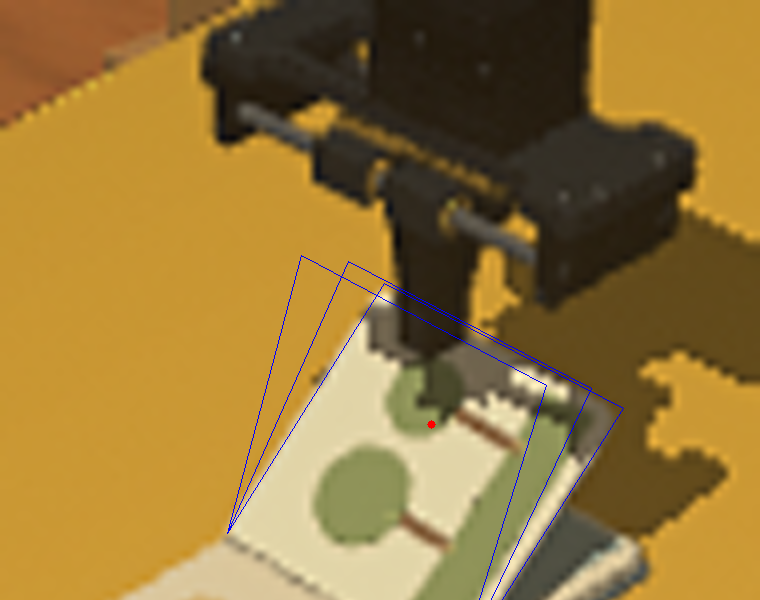

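Run:
```python
from fit import *
for T in([.5595,-.3045,.0798],[.5595,-.3045,.0988],[.5620,-.2506,.0659],[.5639,-.2205,.108],[.5639,-.2205,.127]):print(T,proj("side",np.array(T)), (proj("side",np.array(T))-[230,80])/.45)
```

```text
[0.5595, -0.3045, 0.0798] [349.83313501 131.61519619] [266.29585557 114.70043598]
[0.5595, -0.3045, 0.0988] [350.24533134 126.7915343 ] [267.21184742 103.98118732]
[0.562, -0.2506, 0.0659] [339.2332946  141.46248132] [242.74065467 136.58329183]
[0.5639, -0.2205, 0.108] [333.70093258 134.27488763] [230.44651686 120.61086139]
[0.5639, -0.2205, 0.127] [333.95926568 129.21835123] [231.0205904  109.37411384]
```

Run:
```python
import cv2
a=cv2.imread("pics/l1.png")[60:130,220:330];b=cv2.imread("pics/l2.png")[60:130,180:290]
import numpy as np
cv2.imwrite("pics/zz.png",cv2.resize(np.hstack([a,b]),None,fx=3.6,fy=3.6))
```

```text
(no output)
```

View pics/zz.png

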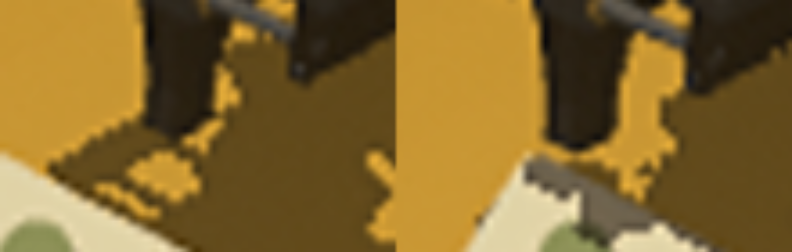

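Run:
```python
from fit import *
import cv2
T=np.array([.28,-.5866,.183]);print(proj("side",T),proj("top",T))
a=cv2.imread("pics/side0.png");u=proj("side",T).astype(int)
x,y=u[0]-50,max(u[1]-60,0)
A=cv2.resize(a[y:y+100,x:x+66],None,fx=6,fy=6,interpolation=cv2.INTER_NEAREST)
q=((proj("side",T)-[x,y]+.5)*6).astype(int);cv2.circle(A,tuple(q.tolist()),3,(0,0,255),-1)
im=env.read_camera("side")[:,:,::-1]
B=cv2.resize(im[90:190,300:366],None,fx=6,fy=6,interpolation=cv2.INTER_NEAREST)
B=np.clip(B.astype(float)*1.6+15,0,255).astype(np.uint8);A=np.clip(A.astype(float)*1.6+15,0,255).astype(np.uint8)
cv2.imwrite("pics/n.png",np.hstack([A,B]))
```

```text
[471.63125431 101.02782025] [556.50719959 251.05730408]
```

View pics/n.png

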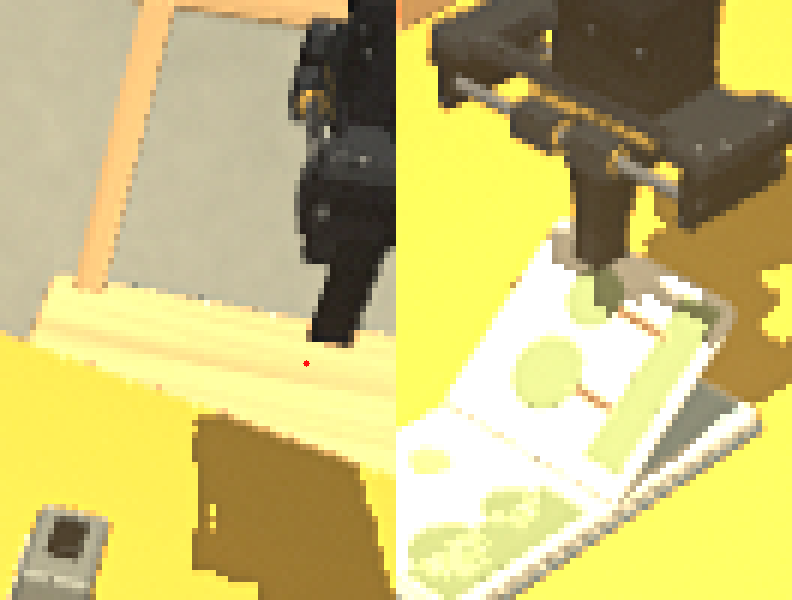

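```bash
python3 - <<'E'
from fit import *
for z in(.15,.18,.21):
  for x in(.5595-.095,.5595,.5595+.095): print(z,x,proj("top",np.array([x,-.267,z])).round(1))
# height/lateral fit of tip: pixel (350.9,123.2) seen
c=C["side"]
print(-c["R"].T@c["t"])
for o in([0,0,.03],[0,-.03,0],[.03,0,0]): print(o,(proj("side",np.array([.5595,-.3045,.0798])+o)).round(1))
E
python3 -c "
import cv2
a=cv2.imread('pics/l1.png')[:,400:800]
cv2.imwrite('pics/l1t.png',cv2.resize(a[20:230,250:400],None,fx=2.8,fy=2.8))"
```

```text
0.15 0.4645 [423.7 185.5]
0.15 0.5595 [421.7 151.3]
0.15 0.6545 [419.7 117.9]
0.18 0.4645 [426.5 183.9]
0.18 0.5595 [424.3 148.7]
0.18 0.6545 [422.3 114.4]
0.21 0.4645 [429.4 182.1]
0.21 0.5595 [427.2 146. ]
0.21 0.6545 [425.  110.6]
[-0.0552153   0.59383967  0.77358445]
[0, 0, 0.03] [350.5 124. ]
[0, -0.03, 0] [355.1 128.1]
[0.03, 0, 0] [342.9 128.4]
```

View pics/l1t.png

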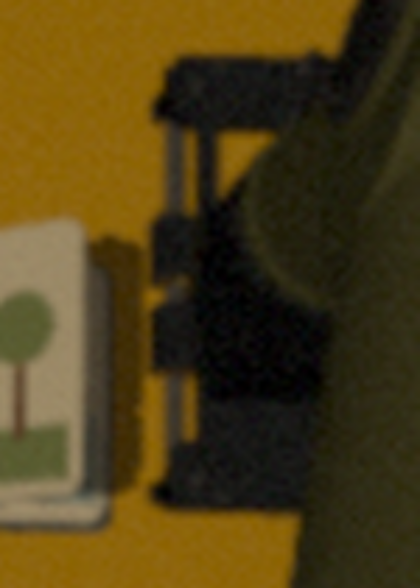

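Run:
```python
from fit import *
for dy in(.0375,0,-.0375):
  for z in(.13,.15,.17,.19): print(dy,z,proj("side",np.array([.5637-.095,-.2155+dy,z])).round(1))
print([ (z,proj("side",np.array([.5637,-.221,z])).round(1)) for z in(.076,.096,.106,.116)])
```

```text
0.0375 0.13 [349.8 145.6]
0.0375 0.15 [350.3 140.1]
0.0375 0.17 [350.8 134.3]
0.0375 0.19 [351.3 128.5]
0 0.13 [357.2 140.4]
0 0.15 [357.8 134.8]
0 0.17 [358.3 129.2]
0 0.19 [358.9 123.3]
-0.0375 0.13 [364.3 135.3]
-0.0375 0.15 [364.9 129.8]
-0.0375 0.17 [365.6 124.2]
-0.0375 0.19 [366.3 118.4]
[(0.076, array([333.4, 142.5])), (0.096, array([333.7, 137.4])), (0.106, array([333.8, 134.8])), (0.116, array([334. , 132.1]))]
```

The fingertip shows about 8 px above the reported TCP in the side view. The body's size in the top view also fits a gripper roughly 32 mm higher than reported. That explains the missed contact, so I'll correct for it and re-enter lower.

Emit:
carry_out --targets '[[[0,-18,0],[0,0,0]],[[0,0,-30],[0,0,0]],[[0,0,-30],[0,0,0]],[[0,0,-28],[0,0,0]],[[0,20,0],[0,0,0]],[[0,20,0],[0,0,0]],[[0,16,0],[0,0,0]],[[0,0,0],[0,0,0]],[[0,0,0],[0,0,0]]]'

```text
time_s: 7.9
tool_pos: [0.5586, -0.3082, 0.0379]
tool_rot: [-90.0, 0.0, -3.4]
force: [0.4, -0.8, 0.2]
grip_width: 0.0003
```

```bash
python3 look.py 5
```

```text
8.0 [ 0.55947521 -0.30859693  0.03915181] [ 0.26035984 -0.28868549 -0.06838324]
```

View pics/l5.png

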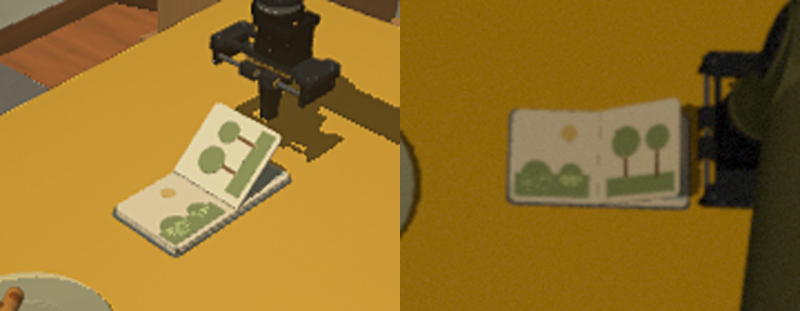

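Emit:
carry_out --targets '[[[0,0,10],[0,0,0]],[[0,0,10],[0,0,0]],[[0,0,10],[0,0,0]],[[0,0,7],[0,0,0]],[[0,0,7],[0,0,0]],[[0,0,7],[0,0,0]],[[0,0,7],[0,0,0]],[[0,0,7],[0,0,0]],[[0,0,0],[0,0,0]]]'

```text
time_s: 8.9
tool_pos: [0.5634, -0.2448, 0.0395]
tool_rot: [-90.2, -0.1, -3.5]
force: [1.0, -4.5, 2.6]
grip_width: 0.0003
```

```bash
python3 look.py 6
```

```text
9.0 [ 0.56311367 -0.24473438  0.0388135 ] [ 1.51521046 -4.77529891  2.31195408]
```

View pics/l6.png

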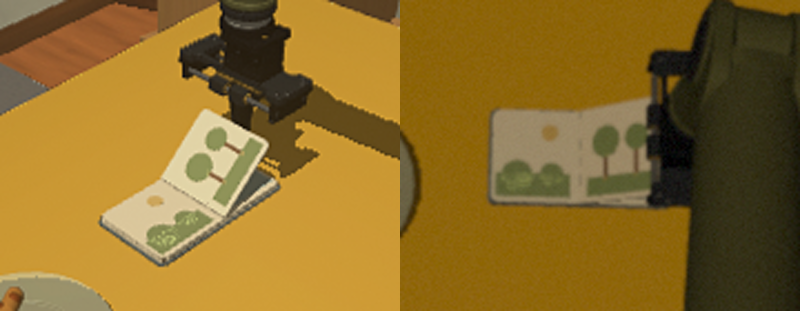

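The book slid. The vertical finger jammed by friction against the leaf edge. I'm backing off at once and measuring the shift.

Emit:
carry_out --targets '[[[0,0,-4],[0,0,0]],[[0,0,-4],[0,0,0]],[[0,0,-4],[0,0,0]],[[0,0,-8],[0,0,0]],[[0,0,-10],[0,0,0]],[[0,0,-20],[0,0,0]],[[0,0,-20],[0,0,0]],[[0,0,0],[0,0,0]]]'

```text
time_s: 9.8
tool_pos: [0.5565, -0.3196, 0.0377]
tool_rot: [-90.2, 0.0, -3.8]
force: [0.4, -0.0, 0.0]
grip_width: 0.0004
```

```bash
python3 look.py 7
python3 - <<'E'
from cell import env
import cv2
t=env.read_camera("top");s=env.read_camera("side")
cv2.imwrite("pics/top7.png",t[:,:,::-1]);cv2.imwrite("pics/side7.png",s[:,:,::-1])
cv2.imwrite("pics/topc7.png",cv2.resize(t[120:200,315:425,::-1],None,fx=7,fy=7,interpolation=cv2.INTER_CUBIC))
cv2.imwrite("pics/sidec7.png",cv2.resize(s[115:200,265:365,::-1],None,fx=7,fy=7,interpolation=cv2.INTER_CUBIC))
E
```

```text
9.9 [ 0.55771275 -0.31458666  0.03768235] [-0.30650594 -0.11103599  0.30842748]
```

View pics/topc7.png

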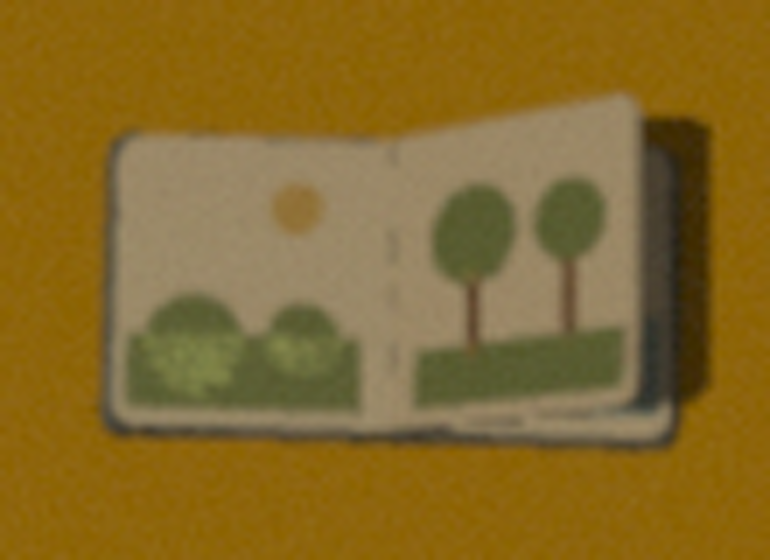

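View pics/sidec7.png

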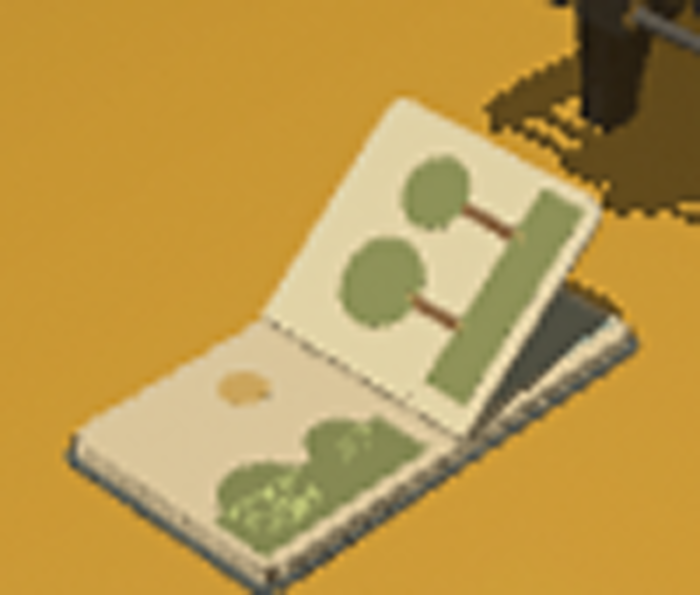

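```bash
sed 's/(325,120)/(315,120)/; s/(270,115)/(265,115)/' f1.py >f2.py
python3 - <<'E'
s=open('f2.py').read()
import re
new=["(104,435)","(675,448)","(640,90)","(638,408)","(393,140)","(391,417)","(108,130)","(262,318)","(466,437)","(394,91)","(603,205)","(270,595)","(68,457)","(640,343)"]
it=iter(new)
s=re.sub(r'\("(top|side)",\(\d+,\d+\)',lambda m:'("%s",%s'%(m[1],next(it)),s)
s=s.split("for n,l in")[0]
open('f2.py','w').write(s)
E
python3 f2.py
```

```text
[ 0.56827588 -0.14099864 -0.05036939  0.73654832] [-2.88595343 42.20110999]
[[-0.6 -0.2]
 [ 0.6 -0.5]
 [-0.5 -0.1]
 [-0.  -0.8]
 [-0.  -0.1]
 [-0.1  1.8]
 [-0.3 -0.1]
 [ 0.1 -0.4]
 [ 0.   0.2]
 [ 0.5  0.1]
 [ 1.  -0.3]
 [ 0.1  0.9]
 [-1.4 -0.7]
 [ 1.  -0.2]]
[ 0.4977 -0.2302  0.0976] [ 0.5024 -0.1377  0.0136]
[ 0.5636 -0.2335  0.0976] [ 0.5683 -0.141   0.0136]
[ 0.6295 -0.2368  0.0976] [ 0.6342 -0.1443  0.0136]
```

Emit:
carry_out --targets '[[[0,-45,0],[0,0,0]],[[0,-45,0],[0,0,0]],[[0,0,0],[0,0,0]],[[0,0,40],[0,0,0]],[[0,0,45],[0,0,0]],[[0,0,45],[0,0,0]],[[0,0,45],[0,0,0]],[[0,0,45],[0,0,0]],[[0,0,45],[0,0,0]],[[0,0,45],[0,0,0]],[[0,0,37],[0,0,0]],[[0,0,0],[0,0,0]]]'

```text
time_s: 11.2
tool_pos: [0.5783, 0.0426, 0.1283]
tool_rot: [-89.8, -0.0, -2.8]
force: [0.7, 0.1, -1.2]
grip_width: 0.0006
```

Emit:
carry_out --targets '[[[0,30,0],[0,0,0]],[[0,35,0],[0,0,0]],[[0,35,0],[0,0,0]],[[0,25,0],[0,0,0]],[[0,0,0],[0,0,0]]]'

```text
time_s: 11.7
tool_pos: [0.5752, 0.0327, -0.001]
tool_rot: [-90.0, 0.5, -3.4]
force: [-1.2, -1.0, 0.4]
grip_width: 0.0005
```

```bash
python3 look.py 8
```

```text
11.8 [0.57902664 0.03324793 0.00318956] [ 0.43839754  0.9694207  -0.0571579 ]
```

View pics/l8.png

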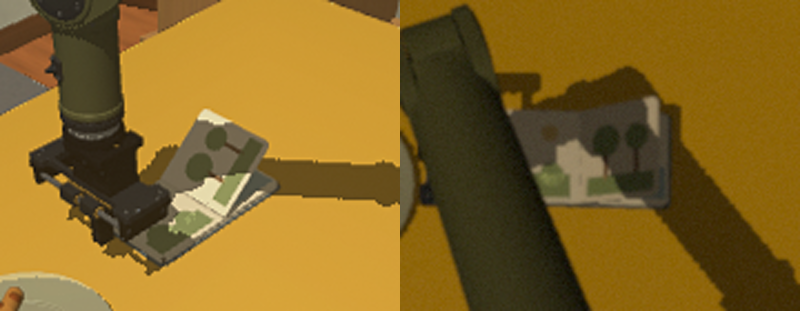

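Emit:
carry_out --targets '[[[0,10,0],[0,0,0]],[[0,10,0],[0,0,0]],[[0,4,0],[0,0,0]],[[0,0,0],[0,0,0]]]'

```text
time_s: 12.2
tool_pos: [0.5786, 0.0329, -0.0217]
tool_rot: [-90.0, 0.1, -3.5]
force: [-0.8, 1.1, 0.2]
grip_width: 0.001
```

```bash
python3 look.py 9
python3 - <<'E'
from fit import *
import cv2
im=env.read_camera("side")[:,:,::-1]
cv2.imwrite("pics/z9.png",cv2.resize(im[130:220,230:350],None,fx=6,fy=6,interpolation=cv2.INTER_CUBIC))
tp=env.get_obs()["tool_pos"]
for d in(0,.03,.04):print((proj("side",tp+[0,0,d])-[230,130]+.5)*6)
E
```

```text
12.3 [ 0.57926399  0.03302751 -0.02094683] [0.1820001  0.4163646  0.18239463]
[283.23644416 431.61805343]
[279.617015   388.67480208]
[278.38126412 374.01305335]
```

View pics/z9.png

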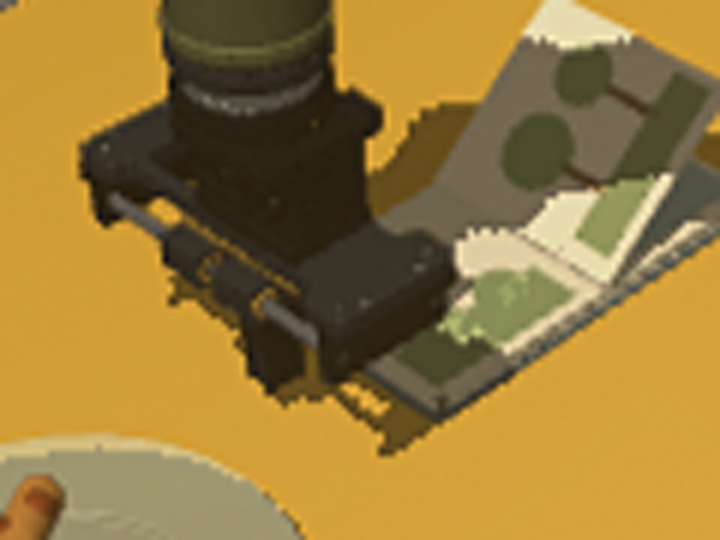

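Emit:
carry_out --targets '[[[0,2,0],[0,0,0]],[[0,2,0],[0,0,0]],[[0,0,0],[0,0,0]]]'

```text
time_s: 12.65
tool_pos: [0.5789, 0.0329, -0.0253]
tool_rot: [-90.0, 0.0, -3.5]
force: [0.2, -0.5, -0.2]
grip_width: 0.0004
```

Emit:
carry_out --targets '[[[0,0,-9],[0,0,0]],[[0,0,-9],[0,0,0]],[[0,0,-9],[0,0,0]],[[0,0,-6],[0,0,0]],[[0,0,-5],[0,0,0]],[[0,0,-5],[0,0,0]],[[0,0,0],[0,0,0]]]'

```text
time_s: 13.35
tool_pos: [0.5765, -0.011, -0.0251]
tool_rot: [-90.0, 0.0, -3.5]
force: [1.3, 0.7, 0.1]
grip_width: 0.0003
```

```bash
python3 look.py 10
```

```text
13.45 [ 0.5765733  -0.00976597 -0.02503955] [ 0.33027109 -0.32419148 -1.3814318 ]
```

View pics/l10.png

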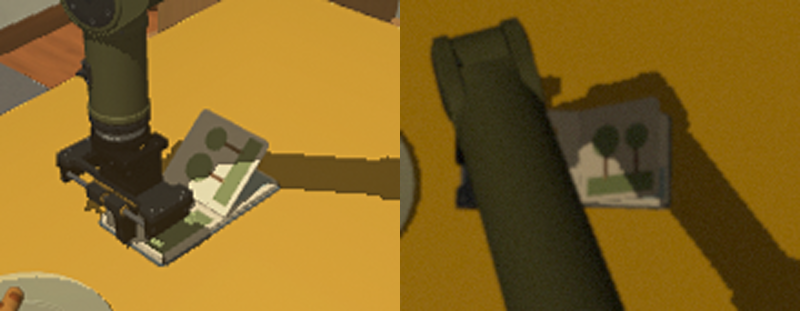

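Emit:
carry_out --targets '[[[0,0,-5],[0,0,0]],[[0,0,-5],[0,0,0]],[[0,0,0],[0,0,0]]]'

```text
time_s: 13.75
tool_pos: [0.5759, -0.0212, -0.0252]
tool_rot: [-90.0, 0.0, -3.5]
force: [0.5, 0.9, 0.1]
grip_width: 0.0003
```

```bash
python3 look.py 11
```

```text
13.85 [ 0.57595565 -0.02017518 -0.02506769] [-0.24672953 -0.11710992  0.21859865]
```

View pics/l11.png

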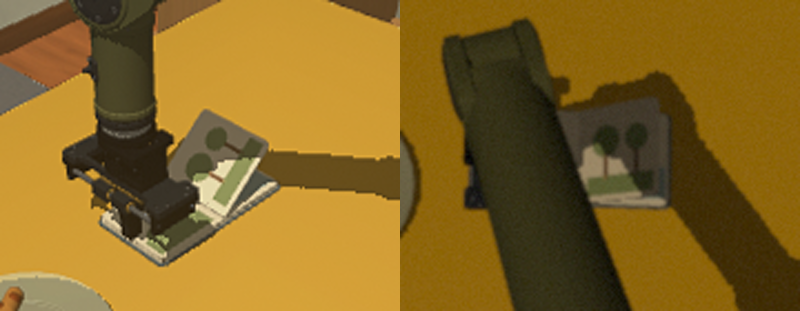

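The finger is riding above the page, so the tip is higher than I assumed. I'll go back out, lower it to touch the table, then push.

Emit:
carry_out --targets '[[[0,-4,8],[0,0,0]],[[0,0,13],[0,0,0]],[[0,0,13],[0,0,0]],[[0,4,0],[0,0,0]],[[0,3,0],[0,0,0]],[[0,3,0],[0,0,0]],[[0,0,0],[0,0,0]]]'

```text
time_s: 14.55
tool_pos: [0.5773, 0.0132, -0.0319]
tool_rot: [-90.0, 0.1, -3.5]
force: [0.4, -0.1, 0.4]
grip_width: 0.0004
```

Emit:
carry_out --targets '[[[0,2,0],[0,0,0]],[[0,2,0],[0,0,0]],[[0,0,0],[0,0,0]]]'

```text
time_s: 14.85
tool_pos: [0.5777, 0.0137, -0.0354]
tool_rot: [-90.0, 0.0, -3.5]
force: [0.5, 0.1, -0.3]
grip_width: 0.0008
```

Emit:
carry_out --targets '[[[0,2,0],[0,0,0]],[[0,2,0],[0,0,0]],[[0,0,0],[0,0,0]]]'

```text
time_s: 15.15
tool_pos: [0.5781, 0.014, -0.039]
tool_rot: [-90.0, -0.0, -3.5]
force: [0.2, -1.2, 0.5]
grip_width: 0.0005
```

```bash
python3 look.py 12
python3 - <<'E'
import cv2
from cell import env
im=env.read_camera("side")[:,:,::-1]
cv2.imwrite("pics/z12.png",cv2.resize(im[130:220,230:350],None,fx=6,fy=6,interpolation=cv2.INTER_CUBIC))
E
```

```text
15.25 [ 0.57804985  0.01402091 -0.03908838] [-0.15105715  1.10813089  0.5491369 ]
```

View pics/z12.png

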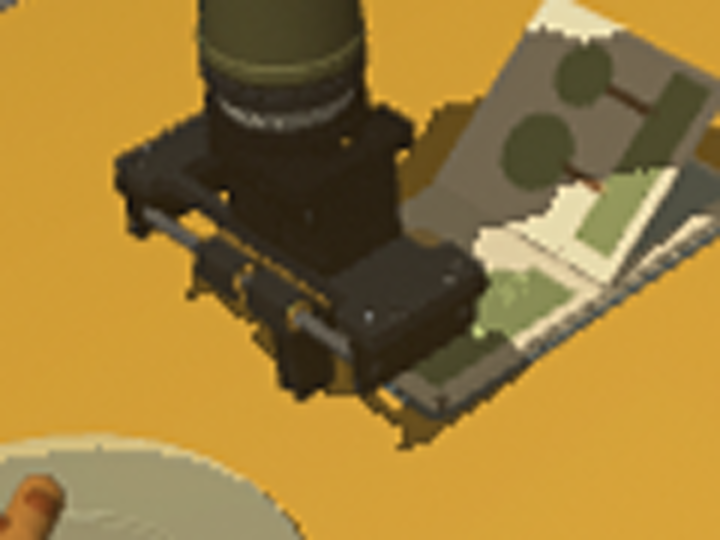

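Emit:
carry_out --targets '[[[0,0,-8],[0,0,0]],[[0,0,-6],[0,0,0]],[[0,0,-5],[0,0,0]],[[0,0,-5],[0,0,0]],[[0,0,-5],[0,0,0]],[[0,0,0],[0,0,0]]]'

```text
time_s: 15.9
tool_pos: [0.5762, -0.0159, -0.0391]
tool_rot: [-90.0, 0.0, -3.5]
force: [-0.7, 2.1, 0.3]
grip_width: 0.0003
```

```bash
python3 look.py 13
```

```text
16.0 [ 0.57619195 -0.01585061 -0.03907606] [ 0.12157399 -0.02458309 -0.31859668]
```

View pics/l13.png

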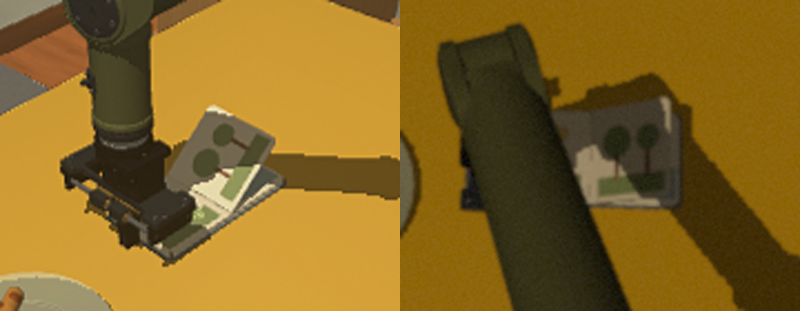

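Emit:
carry_out --targets '[[[0,0,-6],[0,0,0]],[[0,0,-6],[0,0,0]],[[0,0,-5],[0,0,0]],[[0,0,0],[0,0,0]],[[0,0,12],[0,0,0]],[[0,-40,6],[0,0,0]],[[0,-45,0],[0,0,0]],[[0,-45,0],[0,0,0]],[[0,-40,0],[0,0,0]]]'

```text
time_s: 16.9
tool_pos: [0.5764, -0.0135, 0.1332]
tool_rot: [-90.1, -0.1, -3.4]
force: [0.4, -0.4, 0.3]
grip_width: 0.0008
```

Emit:
carry_out --targets '[[[0,0,-40],[0,0,0]],[[0,0,-45],[0,0,0]],[[0,0,-45],[0,0,0]],[[0,0,-45],[0,0,0]],[[0,0,-45],[0,0,0]],[[0,0,-45],[0,0,0]],[[0,0,-45],[0,0,0]],[[0,45,-10],[0,0,0]],[[0,45,0],[0,0,0]],[[0,40,0],[0,0,0]],[[0,0,0],[0,0,0]]]'

```text
time_s: 18.0
tool_pos: [0.5518, -0.3304, -0.0057]
tool_rot: [-89.7, 0.7, -3.4]
force: [-0.2, 0.4, -0.4]
grip_width: 0.0009
```

```bash
python3 look.py 14
python3 - <<'E'
from cell import env
import cv2
t=env.read_camera("top");s=env.read_camera("side")
cv2.imwrite("pics/topc14.png",cv2.resize(t[120:200,325:435,::-1],None,fx=7,fy=7,interpolation=cv2.INTER_CUBIC))
cv2.imwrite("pics/sidec14.png",cv2.resize(s[115:200,270:370,::-1],None,fx=7,fy=7,interpolation=cv2.INTER_CUBIC))
E
```

```text
18.1 [ 0.55709273 -0.33275268  0.00113677] [1.0172371  0.28648787 0.51743182]
```

View pics/topc14.png

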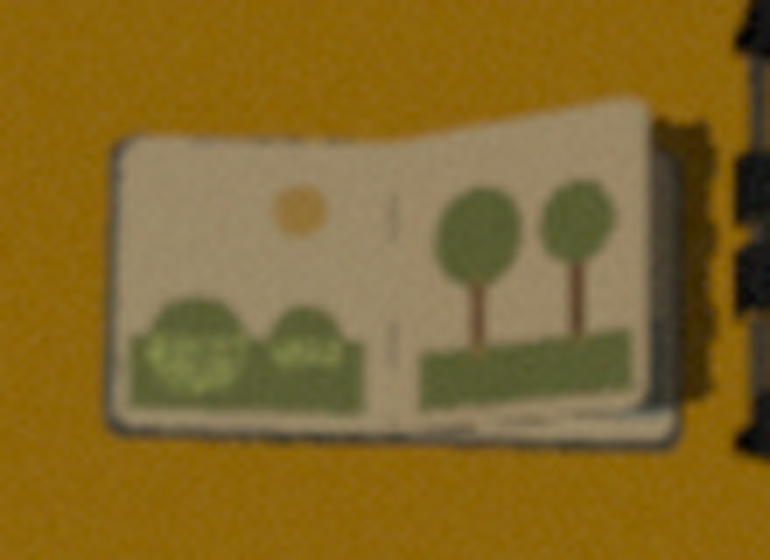

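View pics/sidec14.png

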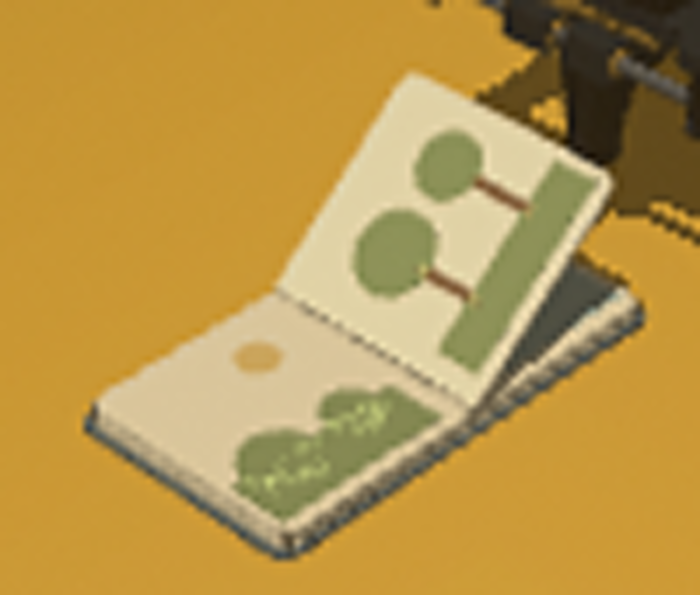

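Emit:
carry_out --targets '[[[0,0,16],[0,0,0]],[[0,0,16],[0,0,0]],[[0,0,14],[0,0,0]],[[0,-4,5],[0,0,0]],[[0,-5,5],[0,0,0]],[[0,-6,5],[0,0,0]],[[0,-6,5],[0,0,0]],[[0,-6,5],[0,0,0]],[[0,-5.5,5],[0,0,0]],[[0,-5,5],[0,0,0]],[[0,-2,0],[0,0,0]]]'

```text
time_s: 19.3
tool_pos: [0.5625, -0.2514, 0.0413]
tool_rot: [-90.0, -0.1, -3.4]
force: [-0.4, -0.6, -0.3]
grip_width: 0.0005
```

```bash
python3 look.py 15
```

```text
19.4 [ 0.56224747 -0.25243182  0.04093044] [-0.47698699  0.09436542 -0.68121857]
```

View pics/l15.png

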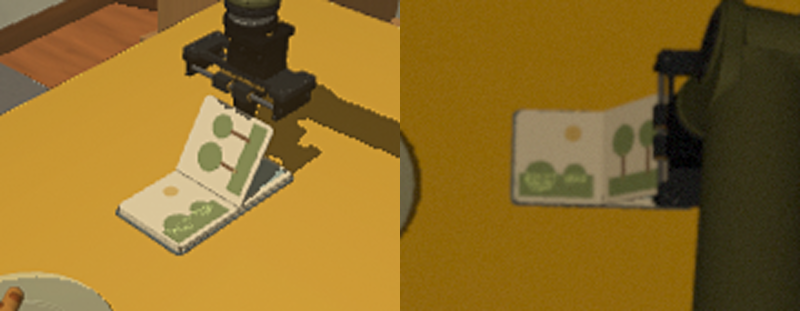

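Emit:
carry_out --targets '[[[0,-4,5],[0,0,0]],[[0,-4,5],[0,0,0]],[[0,-3.5,5],[0,0,0]],[[0,-3,5],[0,0,0]],[[0,-3,6],[0,0,0]],[[0,-2.5,6],[0,0,0]],[[0,-2,6],[0,0,0]],[[0,-1.5,6],[0,0,0]],[[0,-1,6],[0,0,0]],[[0,-1,6],[0,0,0]],[[0,0,0],[0,0,0]]]'

```text
time_s: 20.5
tool_pos: [0.5655, -0.1951, 0.0661]
tool_rot: [-90.0, -0.0, -3.4]
force: [-0.4, 0.1, -0.5]
grip_width: 0.0002
```

```bash
python3 look.py 16
```

```text
20.6 [ 0.56531741 -0.19636539  0.06594136] [ 0.47978475 -0.36592318  0.58332987]
```

View pics/l16.png

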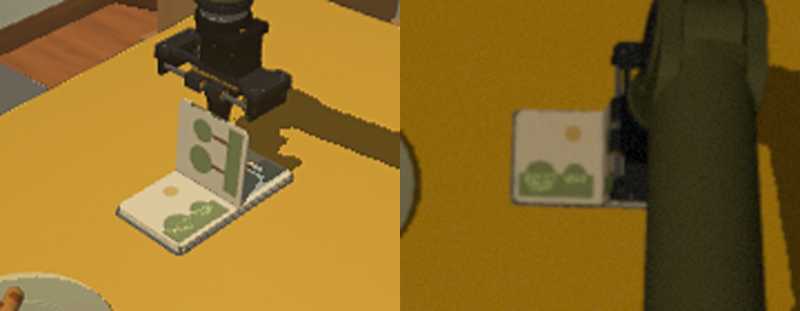

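Emit:
carry_out --targets '[[[0,-0.8,6],[0,0,0]],[[0,-0.8,6],[0,0,0]],[[0,-0.8,6],[0,0,0]],[[0,-0.8,6],[0,0,0]],[[0,-0.8,6],[0,0,0]],[[0,2,6.2],[0,0,0]],[[0,2,6.2],[0,0,0]],[[0,2,6.2],[0,0,0]],[[0,2,6.2],[0,0,0]],[[0,4.7,7.3],[0,0,0]],[[0,4.7,7.3],[0,0,0]],[[0,4.7,7.3],[0,0,0]]]'

```text
time_s: 21.8
tool_pos: [0.5698, -0.1193, 0.0473]
tool_rot: [-90.0, 0.0, -3.4]
force: [0.0, -0.1, -0.4]
grip_width: 0.0004
```

```bash
python3 look.py 17
```

```text
21.9 [ 0.5693052  -0.11804223  0.04683761] [-0.71598529 -0.17252164  0.16361805]
```

View pics/l17.png

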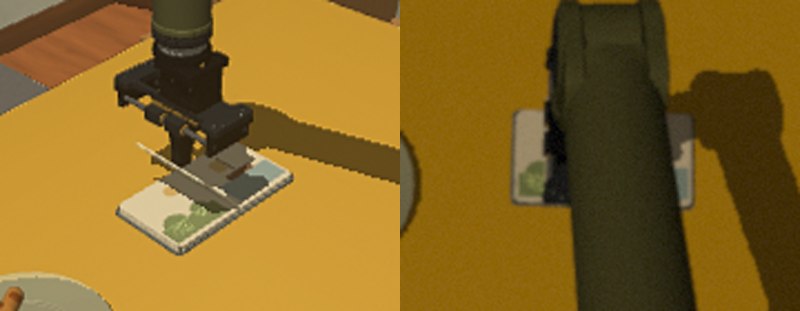

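Emit:
carry_out --targets '[[[0,6.3,6],[0,0,0]],[[0,6.3,6],[0,0,0]],[[0,6.3,6],[0,0,0]],[[0,7.7,4],[0,0,0]],[[0,7.7,4],[0,0,0]],[[0,7.7,4],[0,0,0]],[[0,6.7,1.7],[0,0,0]],[[0,6.7,1.7],[0,0,0]],[[0,6.7,1.6],[0,0,0]],[[0,0,0],[0,0,0]]]'

```text
time_s: 22.9
tool_pos: [0.5712, -0.0848, -0.0154]
tool_rot: [-90.0, 0.1, -3.4]
force: [-1.0, -0.5, 1.1]
grip_width: 0.0004
```

Emit:
carry_out --targets '[[[0,3,0],[0,0,0]],[[0,3,0],[0,0,0]],[[0,2,0],[0,0,0]],[[0,0,0],[0,0,0]]]'

```text
time_s: 23.3
tool_pos: [0.5719, -0.0852, -0.0225]
tool_rot: [-90.0, 0.0, -3.5]
force: [0.5, -0.7, 0.1]
grip_width: 0.0004
```

```bash
python3 look.py 18
```

```text
23.4 [ 0.5719951  -0.08519534 -0.0222447 ] [ 0.20868432 -0.40270237 -0.76812698]
```

View pics/l18.png

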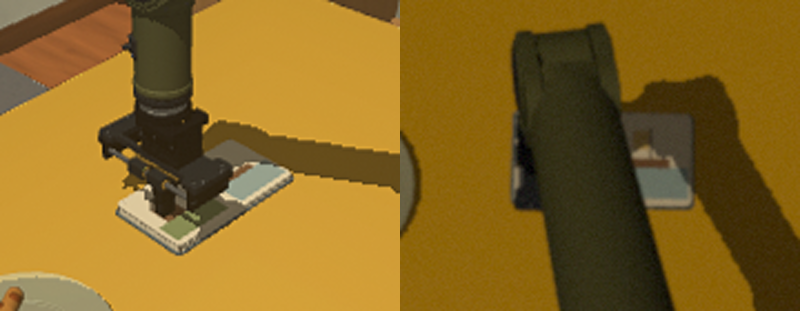

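Nearly flat. I'll press down gently until I feel a force.

Emit:
carry_out --targets '[[[0,2,0],[0,0,0]],[[0,2,0],[0,0,0]],[[0,0,0],[0,0,0]]]'

```text
time_s: 23.7
tool_pos: [0.5725, -0.0853, -0.0243]
tool_rot: [-90.1, -0.0, -3.5]
force: [-4.7, -0.1, 13.8]
grip_width: 0.0007
```

Emit:
carry_out --targets '[[[0,1.5,0],[0,0,0]],[[0,1.5,0],[0,0,0]],[[0,0,0],[0,0,0]]]'

```text
time_s: 24.0
tool_pos: [0.5727, -0.0853, -0.0248]
tool_rot: [-90.1, -0.0, -3.5]
force: [-10.5, 0.6, 29.6]
grip_width: 0.0004
```

A press force of 30 N was reached, so I'm lifting straight off and checking.

Emit:
carry_out --targets '[[[0,-3,0],[0,0,0]],[[0,-3,0],[0,0,0]],[[0,-10,0],[0,0,0]],[[0,-30,0],[0,0,0]],[[0,-45,0],[0,0,0]],[[0,-45,0],[0,0,0]],[[0,-20,-45],[0,0,0]],[[0,0,-48],[0,0,0]],[[0,0,-48],[0,0,0]],[[0,0,-48],[0,0,0]],[[0,0,-48],[0,0,0]],[[0,0,0],[0,0,0]]]'

```text
time_s: 25.2
tool_pos: [0.554, -0.3321, 0.126]
tool_rot: [-90.3, 0.1, -4.2]
force: [-1.0, -0.5, -0.1]
grip_width: 0.0006
```

Run:
```python
from cell import env
import cv2,numpy as np
t=env.read_camera("top");s=env.read_camera("side")
a=cv2.resize(t[120:200,325:435,::-1],None,fx=7,fy=7,interpolation=cv2.INTER_CUBIC);cv2.imwrite("pics/topc19.png",a)
cv2.imwrite("pics/sidec19.png",cv2.resize(s[115:200,270:370,::-1],None,fx=7,fy=7,interpolation=cv2.INTER_CUBIC))
cv2.imwrite("pics/full19.png",s[:,:,::-1])
```

```text
(no output)
```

View pics/topc19.png

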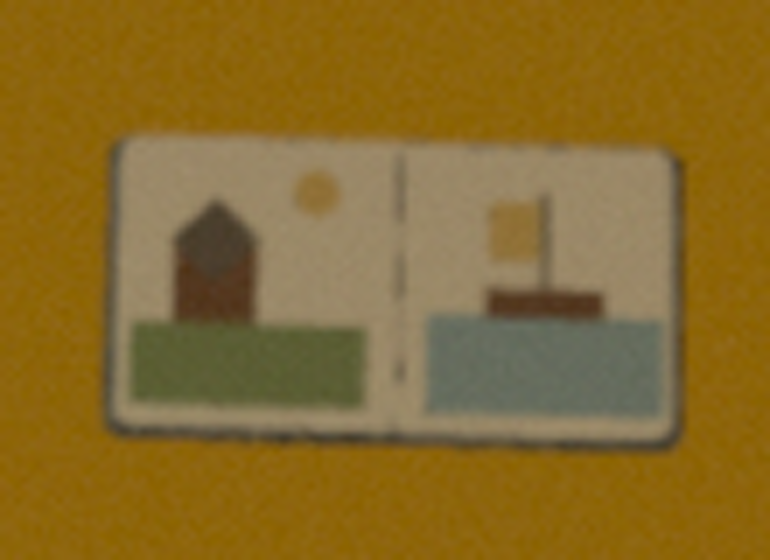

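View pics/sidec19.png

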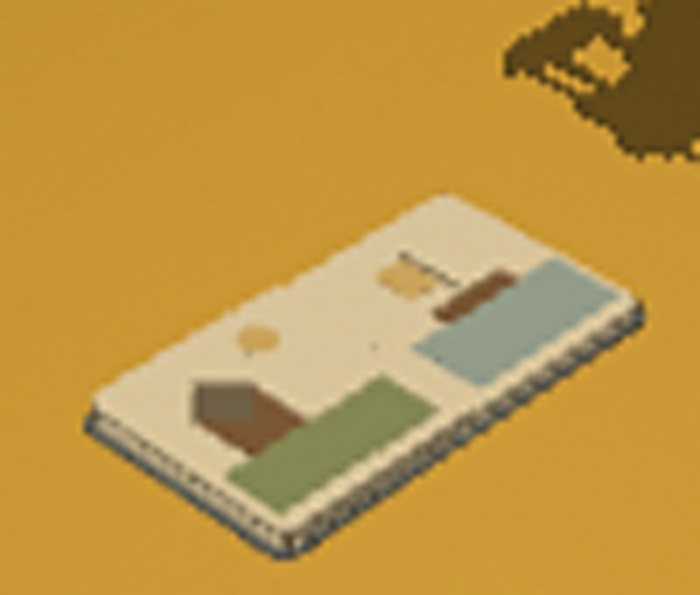

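View pics/full19.png

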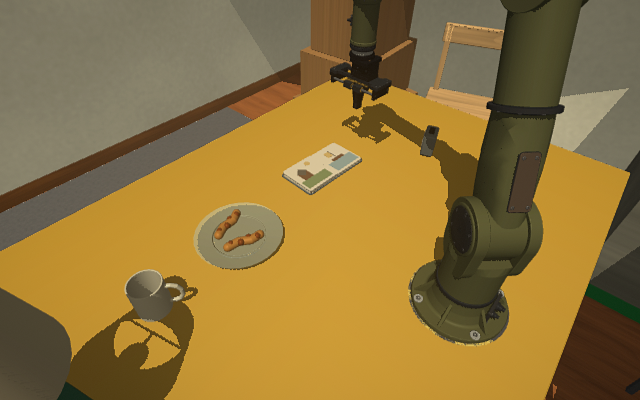

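Run:
```python
from cell import env
print(env.sign_off())
```

```text
the job is handed in; nothing more can be done
None
```

The leaf is turned over the spine and lies flat on the left-hand pages, and the job is handed in. I pushed it up past upright with the shut fingertip, then pressed it down, reaching about 30 N at the end. It was never pinched. I moved the arm clear and handed in shortly after 25 s.

**Last checks:**
- **Leaf:** in both cameras the leaf looks flat, with the next pictures showing (house on the left, boat on the right). I judged this by eye and did not measure the final angle.
- **Book:** I put it about 5 mm from its starting place, by eye from the top view.
- **Mug, clock and plate:** they look unmoved in the side camera.

**What went wrong on the way:**
- **Height mismatch:** the fingertip was roughly 40 mm higher than the reported tool height suggested. My first two tries missed the leaf because of this, and I never found the cause.
- **Book shoved:** on the first real contact, friction jammed the finger against the leaf's edge. The book slid about 27 mm, close to the 30 mm limit; pixel measurement cannot fully rule out a brief breach.
- **Fix:** I pushed the book back by its left edge, with one missed try first. I then turned the leaf by moving the finger upwards as it pushed forwards.

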